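# Unfold the drying hook and hang the mould plate on it

### The arm

A 7-joint arm with a two-finger parallel gripper is mounted at the origin on the work surface. World frame = base frame: x ahead of the robot, y to its left, z up, the work surface at z = 0. Lengths are in m, angles in rad, forces in N, time in s.
With the tool pointing down it reaches from about 0.425 to 0.925 m from the base axis. Payload 6.8 kg.
Tool frame: the origin (TCP) lies on the centre line of the jaws, within the pads' length; the fingertips stand bot.finger_overhang ahead of it and the grasp point (between the pads) lies 3 mm ahead of it (bot.finger_overhang is the distance from the TCP to the fingertips, in m); z points along the fingers, y is the direction in which the jaws open and shut (so a half turn about z gives the same grasp; the last joint's range is limited). The gripper opens to 85 mm and grips with 20 to 120 N. Pads are 22 mm wide; open, the fingers measure 114 mm over their backs; the gripper's body (76 mm by 85 mm) begins 54 mm behind the grasp point. The pads swing forward as they close: fully open they stand 13 mm farther back than shut.
Start: joints at [-0.108, 0.477, 0.022, 1.555, -0.011, 1.109, -0.083], TCP at [0.675, 0, 0.253] pointing down, gripper open.
Joint ranges: [-2.96, 2.96], [-0.34, 2.1], [-1.41, 1.46], [0.24, 2.44], [-1.37, 4.51], [0.17, 1.92], [-2.96, 2.96]. Speed limits (rad/s): [2.39, 2.39, 3.14, 3.14, 3.14, 3.14, 3.14].

### API

Orientations are given as a unit quaternion [w, x, y, z].
In Python, from station import bot gives the robot as it stands.
- The arm moves only by the tool drive_tool, never from a script. Its argument "increments" is text: rows parted by semicolons, each of 4 numbers parted by spaces: the shift along the world's x, y, z in m, then the turn about the world's z in rad. In form: tx ty tz spin; .... A call has 1 to 12 rows; each row shifts and turns the commanded pose from where the row before left it; what a row does not reach is not made up. A row lasts 1/12 s, in which the tool goes at most 41.7 mm and 7.16 degrees, less where a joint would pass 70% of its speed; a pose out of reach is approached as far as the arm can. A call is refused whole if a number of a shift passes 0.0417 or a number of a turn 0.125, either way. A call with a gripper value outside its range is refused whole. "grip" is the opening, from 0 (shut) to 1 (fully open), set as the call begins (left out, the last holds). The fingers move at their own pace and stop on an object; "squeeze" is the grip in N (left out, the last holds). Time passes only in rows, so rows that do not move let the fingers close. It gives the time, the measured TCP pose, the force and the opening at its end, in the units of the state.
- bot.get_obs(): the state, without advancing time (a new reading comes with each control period).
- bot.read_camera(name): name is "scene" or "side" or "wrist"; returns the picture (480x640x3 uint8, red, green, blue); there is no depth.
- bot.calibration(name): a dict with "fx", "fy", "cx", "cy" (pixels), "camera_from_world" (4x4, takes a point from world to camera coordinates). Camera axes: x right, y down, z forward; pixel columns grow to the right and rows downward; lengths in m; the calibration is good to about 2 mm. A picture is of the moment at which its call begins: read the wrist's pose just before it. calibration takes no time and is no camera call; for the wrist camera it gives the pose at the moment of the call.
- bot.hand_in(): hands the job in, once; it reports no verdict.
The state is a dict: "t": time; "q": joint angles; "joint_vel": joint speeds; "joint_torque": joint torques, N m; "eef_pos": TCP position; "tool_rot": TCP orientation; "contact_force": force on the tool from outside, world axes, zero at the start; "torque": the same for the moment, N m; "gripper_width": opening from 0.0 (shut) to 1.0 (fully open).
Only numpy, scipy, OpenCV 4.12 (cv2) and the standard library are available. Lean on these libraries where they do the work, as an engineer would, in place of code of your own. Each camera call takes 0.05 s, during which the arm holds its last target.

### The job

Swing the folding orange hook on the bench panel fully out. Then pull the aluminium mould plate out of the blue soaking caddy by its tab, stand it in the slot of the low white stand and let go, so that you can take it again by a shoulder with its eye free, and hang it by the eye on the hook to dry, hanging straight and still. Leave the jars, loose lid, dish, spatula, beaker and bottle where they stand.

Things in the scene. Friction and masses are not known exactly. Their poses are not given: they have to be found in the camera images.
- panel: Fixed grey upright panel, 20 mm thick (x), 240 long (y -110 to +130). Origin: underside of the board, mid-thickness. Its front looks along -x, to the robot. It is 212 high from y -110 to -25 (this part carries the hook) and only 110 high from there on, so a fingertip can go down behind the outer part of the folded hook arm. A 12 high foot plate lies behind (x 0 to 100).
- hook (a joint): Folding hook on a vertical pin: 0 = flat along the panel (arm along the panel's +y), grows as the tip swings out towards the robot; 1.57 = fully out, arm along the panel's -x, at a stop. Starts at 0 to 0.3. Stiff hinge (friction 0.10 N m): stays where it is left.
- hook_pin (a point): The hook's hinge axis at the height of the arm's centre line, 200 mm above the table: at x -28, y -60 from the panel's origin. Fixed to the panel, axes as the panel.
- hook_tip (a point): Free end of the orange hook arm, on its centre line, 100 mm from the pin. Arm: round bar 8 in diameter; this end turns up, its top 16 above the centre line. Axes turn with the hook: y along the arm from pin to tip, z up, x to the side that faces the panel when folded (push from there).
- mould: Loose aluminium mould plate, about 0.22 kg, 12 mm thick (x), 110 wide (y). Origin: centre of its underside. Body 90 high (lowest 10 only 7 thick), flat shoulders at 90 beside a tab 46 wide, up to 134. Eye through the tab along x: 30 wide, from height 90 to 122. Symmetrical. Starts upright in the caddy, axes as the caddy, shoulders 3 below its top: only the tab can be taken, and that grip covers the eye.
- eye (a point): Centre of the plate's eye, 106 mm above its underside, mid-thickness; axes as the plate. With the plate hung, it lies 12 below the hook arm's centre line.
- caddy: Fixed blue soaking caddy: block 90 mm (x) by 144 (y), 105 high, one slot from above, 15.5 (x) by 117 (y), centred, floor at height 12. Origin: centre of its underside. It and the stand may change places, left or right of the robot.
- stand: Fixed low white stand: block 80 mm (x) by 144 (y), 40 high, one slot from above, 15.5 (x) by 117 (y), centred, floor at height 8. Origin: centre of its underside. The plate stands in it with its x along the stand's x (either way round).
- jar_a: A cream jar with gold lid, 55 mm diameter, 46 high, bystander. Origin: centre of its underside.
- jar_b: A second such jar, bystander. Origin: centre of its underside.
- jar_lid: A loose gold jar lid lying flat, 55 mm diameter, 14 high, bystander. Origin: centre of its underside.
- dish: A shallow clear glass dish, 90 mm diameter, 16 high, bystander. Origin: centre of its underside.
- spatula: A lying white spatula, 170 mm long, bystander. Origin: underside of its middle.
- beaker: An empty clear beaker, 68 mm diameter, 85 high, bystander. Origin: centre of its underside.
- amber_bottle: A bottle of amber glass with black cap, 52 mm diameter, 120 high, bystander. Origin: centre of its underside.
Not all that is in view belongs to the job. What is meant by the mould is not yellow, and is the smaller of those in its own colour.

How it is judged:
On the way, in this order (a step that is already met when the one before it is completed fails the run):
1. the hook is swung fully out (joint above 1.45) (value of joint hook above 1.45 rad), for 0.2 s.
2. the mould plate stands in the slot of the white stand, down on its floor, let go (z of mould in the frame of stand between 0.004 and 0.014 m and x of mould in the frame of stand between -0.006 and 0.006 m and y of mould in the frame of stand between -0.01 and 0.01 m and angle between mould's own z axis and vertical below 0.17 rad and contact force between the fingers and mould below 0.1 N and linear speed of mould below 0.02 m/s), for 0.2 s.
At the end, for the whole second after the job is handed in: Hook out (joint over 1.40), plate hanging on its arm by the eye: eye centre 6 to 88 mm from the upturned end along the arm, within 13 mm of the arm sideways, 6 to 18 mm below its centre line, plate within 0.2 rad of upright, at rest, released. Bystanders within 30 mm of their places (value of joint hook above 1.4 rad and y of eye in the frame of hook_tip between -0.088 and -0.006 m and x of eye in the frame of hook_tip between -0.013 and 0.013 m and z of eye in the frame of hook_tip between -0.018 and -0.006 m and angle between mould's own z axis and vertical below 0.2 rad and linear speed of mould below 0.03 m/s and contact force between mould and anything else above 0.8 N and contact force between the fingers and mould below 0.1 N); the robot touches nothing.
It fails at once if a bystander (jar, lid, dish, spatula, beaker or bottle) is pushed more than 30 mm from its place (distance of any of jar_a, jar_b, jar_lid, dish, spatula, beaker, amber_bottle from where it was at the start of the episode above 0.03 m).
It fails at once if a jar, the lid, dish, beaker or bottle is tipped over (angle between any of jar_a, jar_b, jar_lid, dish, beaker, amber_bottle's own z axis and vertical above 0.5 rad).
It also fails if it takes over 72 s, if anything falls off the work surface, if the arm or the gripper's body presses on something with over 40 N, if the wrist force passes 120 N, or if a joint passes its speed limit or range.

## Working session

There is one attempt and no reset: what is moved stays moved. The work goes in short steps, Python scripts to look and compute and a tool call to move; the robot and the scene stay as the last step left them, time stands still between calls to the robot, and variables do not carry over. Pictures are saved under pics/ and viewed, and the job is handed in when it is done.

Besides the shell and the picture viewer there is one more tool, called after ">>>" as a command line: name --argument value ..., lists and objects as JSON in quotes. drive_tool: Moves the arm, as the interface text tells. Its arguments: {"type":"object","properties":{"increments":{"type":"string"},"grip":{"type":"number"},"squeeze":{"type":"number"}},"required":["increments"]}

```bash
mkdir -p pics; ls; cat > h.py <<'E'
import numpy as np, cv2, sys
from station import bot
def snap(name,fn):
    im=bot.read_camera(name); cv2.imwrite('pics/'+fn,cv2.cvtColor(im,cv2.COLOR_RGB2BGR)); return im
def ray(c,u,v):
    T=np.array(c['camera_from_world']); R=T[:3,:3]; o=-R.T@T[:3,3]
    d=R.T@np.array([(u-c['cx'])/c['fx'],(v-c['cy'])/c['fy'],1]); return o,d
def onz(c,u,v,z):
    o,d=ray(c,u,v); return o+d*(z-o[2])/d[2]
def proj(c,p):
    T=np.array(c['camera_from_world']); q=T[:3,:3]@np.array(p)+T[:3,3]
    return q[0]/q[2]*c['fx']+c['cx'], q[1]/q[2]*c['fy']+c['cy']
def tri(c1,p1,c2,p2):
    o1,d1=ray(c1,*p1);o2,d2=ray(c2,*p2)
    s,r,_,_=np.linalg.lstsq(np.stack([d1,-d2],1),o2-o1,rcond=None)
    a=o1+s[0]*d1;b=o2+s[1]*d2
    return (a+b)/2,np.linalg.norm(a-b)
E
python3 - <<'E'
from h import *
for n in('scene','side','wrist'):
    c=bot.calibration(n);print(n,c['fx'],c['cx'],c['cy'],np.round(np.linalg.inv(np.array(c['camera_from_world'])),3).tolist())
    snap(n,n+'0.png')
o=bot.get_obs();print(o, bot.finger_overhang)
E
```

```text
pics
scene 571.5672575739063 309.888704647905 226.99577366886035 [[0.015, 0.72, -0.694, 1.26], [1.0, -0.024, -0.004, 0.054], [-0.02, -0.694, -0.72, 0.929], [0.0, 0.0, 0.0, 1.0]]
side 611.5841131633003 315.6212236543666 243.02854638602287 [[0.834, -0.352, 0.425, -0.035], [-0.551, -0.512, 0.659, -0.768], [-0.014, -0.784, -0.621, 0.912], [0.0, 0.0, 0.0, 1.0]]
wrist 386.09574761518206 325.71224640322487 235.50783258481985 [[1.0, 0.002, -0.001, 0.674], [0.002, -0.957, -0.288, 0.074], [-0.002, 0.288, -0.957, 0.373], [0.0, 0.0, 0.0, 1.0]]
{'t': 0.15, 'q': array([-0.10808732,  0.47760531,  0.02235106,  1.5561943 , -0.01148895,
        1.10926525, -0.08307371]), 'joint_vel': array([ 0.00026932, -0.00234227,  0.00169424, -0.0031341 , -0.00126715,
        0.00088369,  0.00165201]), 'joint_torque': array([ 1.55385478e-03, -5.96924365e+01,  1.60940632e+00, -2.81490952e+01,
        1.26662746e-02,  6.56643446e-03,  5.58682734e-05]), 'eef_pos': array([ 6.74597164e-01, -1.60956515e-05,  2.52565094e-01]), 'tool_rot': array([-4.36693937e-04,  7.07095053e-01,  7.07118190e-01, -5.10715790e-04]), 'contact_force': array([0.37020212, 0.09953998, 1.02379918]), 'torque': array([-0.00324724, -0.03091668,  0.00656096]), 'gripper_width': 1.003097337391202} 0.022
```

View pics/scene0.png

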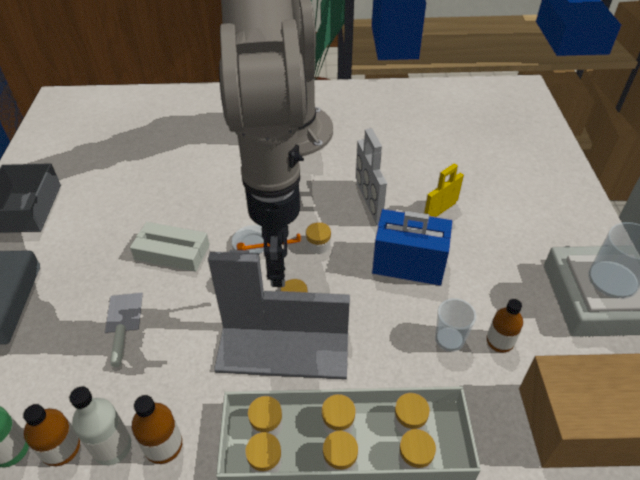

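View pics/side0.png

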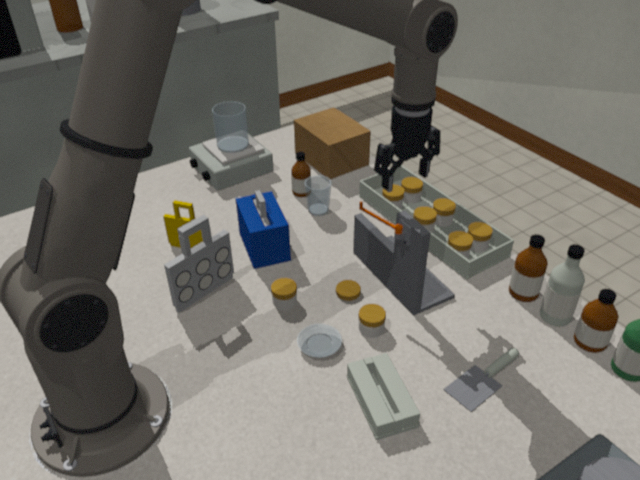

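View pics/wrist0.png

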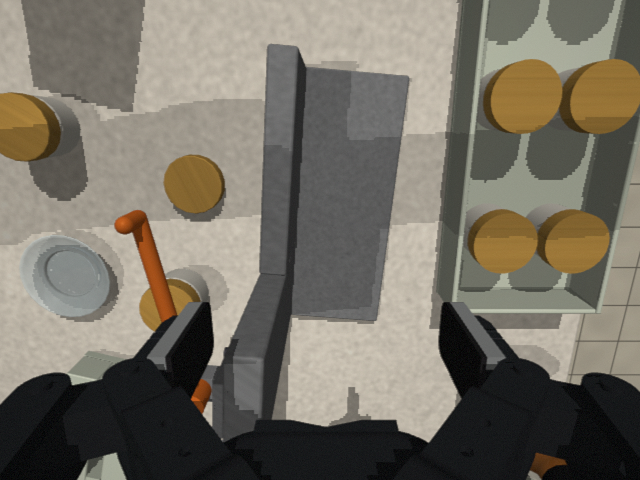

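```bash
python3 - <<'E'
import cv2,numpy as np
def crop(f,x0,y0,x1,y1,o):
    im=cv2.imread('pics/'+f)[y0:y1,x0:x1]; s=min(800/im.shape[1],600/im.shape[0]); cv2.imwrite('pics/'+o,cv2.resize(im,None,fx=s,fy=s,interpolation=cv2.INTER_CUBIC)); print(o,s)
crop('scene0.png',120,200,360,380,'s_a.png')
crop('scene0.png',340,110,480,290,'s_b.png')
crop('side0.png',220,170,480,440,'d_a.png')
E
```

```text
s_a.png 3.3333333333333335
s_b.png 3.3333333333333335
d_a.png 2.2222222222222223
```

View pics/s_a.png

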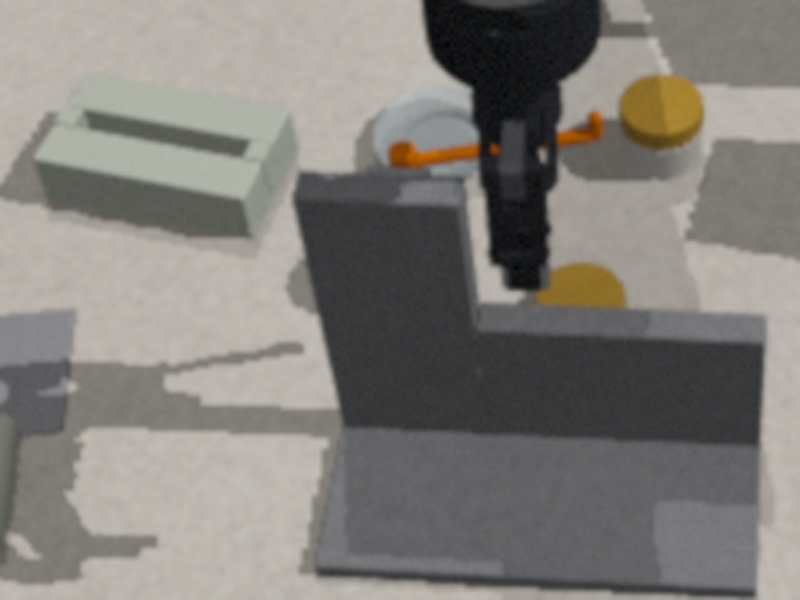

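View pics/s_b.png

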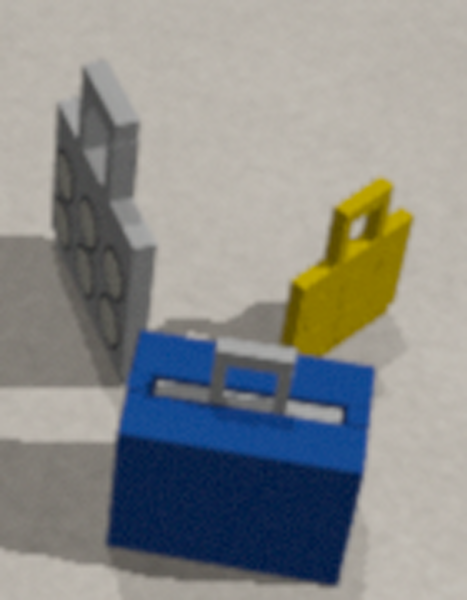

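View pics/d_a.png

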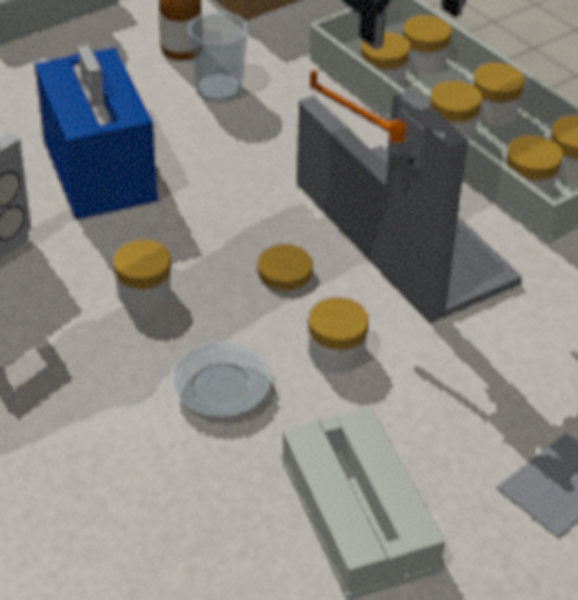

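```bash
cat > m.py <<'E'
from h import *
c=bot.calibration('scene');d=bot.calibration('side')
S=lambda x,y:(x/3.3333+120,y/3.3333+200)
B=lambda x,y:(x/3.3333+340,y/3.3333+110)
D=lambda x,y:(x/2.2222+220,y/2.2222+170)
def rep(n,pts,z,cam,f):
    P=np.array([onz(cam,*f(*p),z) for p in pts]);ctr=P.mean(0)
    e=[np.linalg.norm(P[i]-P[(i+1)%len(P)]) for i in range(len(P))]
    a=[np.arctan2(*(P[(i+1)%len(P)]-P[i])[[1,0]]) for i in range(len(P))]
    print(n,np.round(P[:,:2],4).tolist(),'ctr',np.round(ctr,4),'edges',np.round(e,4),np.round(a,3))
rep('stand',[(82,76),(295,112),(250,190),(38,155)],.04,c,S)
rep('standD',[(283,433),(375,408),(442,545),(348,573)],.04,d,D)
rep('caddy',[(140,333),(375,368),(360,470),(122,430)],.105,c,B)
rep('caddyD',[(38,65),(113,50),(153,122),(73,140)],.105,d,D)
rep('eye tab',[(217,343),(298,353)],.15-.004,c,B)
rep('paneltop',[(300,175),(462,180),(466,207),(302,205)],.212,c,S)
rep('panellow',[(475,305),(765,315),(765,343),(478,332)],.11,c,S)
print(tri(c,S(402,153),d,D(397,130)),'pin')
print(tri(c,S(598,125),d,D(313,82)),'tip')
rep('hook',[(402,153),(597,130)],.2,c,S)
rep('hookD',[(397,130),(313,85)],.2,d,D)
E
python3 m.py
```

```text
stand [[0.3772, -0.3127], [0.4146, -0.1683], [0.4804, -0.1891], [0.4466, -0.3276]] ctr [ 0.4297 -0.2494  0.04  ] edges [0.1492 0.069  0.1426 0.0711] [ 1.317 -0.306 -1.81   2.929]
standD [[0.4106, -0.1768], [0.4902, -0.1982], [0.4464, -0.3334], [0.3721, -0.3131]] ctr [ 0.4298 -0.2554  0.04  ] edges [0.0824 0.1421 0.0771 0.1416] [-0.263 -1.884  2.875  1.295]
caddy [[0.4212, 0.1991], [0.4563, 0.3373], [0.5377, 0.3134], [0.502, 0.1802]] ctr [0.4793 0.2575 0.105 ] edges [0.1426 0.0849 0.1379 0.083 ] [ 1.322 -0.286 -1.833  2.912]
caddyD [[0.4558, 0.3287], [0.5352, 0.3083], [0.5032, 0.1741], [0.4232, 0.1935]] ctr [0.4794 0.2512 0.105 ] edges [0.082  0.1379 0.0822 0.1391] [-0.252 -1.806  2.905  1.335]
eye tab [[0.4728, 0.2357], [0.4826, 0.2813]] ctr [0.4777 0.2585 0.146 ] edges [0.0466 0.0466] [ 1.358 -1.783]
paneltop [[0.6219, -0.1179], [0.6279, -0.036], [0.6458, -0.0331], [0.6419, -0.1148]] ctr [ 0.6344 -0.0754  0.212 ] edges [0.0822 0.0181 0.0818 0.0202] [ 1.498  0.157 -1.619 -2.987]
panellow [[0.6281, -0.0375], [0.6395, 0.1183], [0.658, 0.1172], [0.6462, -0.0352]] ctr [0.643  0.0407 0.11  ] edges [0.1563 0.0185 0.1528 0.0183] [ 1.498 -0.063 -1.648 -3.011]
(array([ 0.60334388, -0.06977459,  0.20476484]), np.float64(0.003099224844607664)) pin
(array([0.58745497, 0.03039843, 0.20434271]), np.float64(0.004587491954916795)) tip
hook [[0.5978, -0.0694], [0.5849, 0.0315]] ctr [ 0.5913 -0.019   0.2   ] edges [0.1017 0.1017] [ 1.697 -1.444]
hookD [[0.608, -0.0668], [0.5887, 0.0286]] ctr [ 0.5983 -0.0191  0.2   ] edges [0.0974 0.0974] [ 1.77  -1.371]
```

```bash
python3 - <<'E'
import numpy as np
P=np.array([.606,-.067])
for th,off in [(1.72,.028),(1.8,.0185),(2.0,.021),(2.2,.0225),(2.4,.0225),(2.6,.0215),(2.8,.020),(2.95,.017),(3.07,.015),(3.12,.014)]:
    u=np.array([np.cos(th),np.sin(th)]);n=np.array([-u[1],u[0]])
    print(th,np.round(P+.075*u-n*off,3))
E
```

```text
1.72 [0.623 0.011]
1.8 [0.607 0.01 ]
2.0 [0.594 0.01 ]
2.2 [0.58  0.007]
2.4 [0.566 0.   ]
2.6 [ 0.553 -0.01 ]
2.8 [ 0.542 -0.023]
2.95 [ 0.536 -0.036]
3.07 [ 0.532 -0.047]
3.12 [ 0.531 -0.051]
```

>>> drive_tool --increments "-0.02 0.004 0 0; -0.02 0.003 0 0; -0.006 0.003 0 0; 0 0 0 0; 0 0 0 0; 0 0 0 0; 0 0 0 0" --grip 0

```text
t: 0.73
eef_pos: [0.6298, 0.0097, 0.2532]
tool_rot: [0.0, 0.707, 0.707, 0.0]
contact_force: [0.9, 0.0, 0.1]
gripper_width: 0.007
```

```bash
python3 - <<'E'
from h import *
snap('wrist','w1.png');c=bot.calibration('scene');snap('side','d1.png')
E
```

```text
(no output)
```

View pics/w1.png

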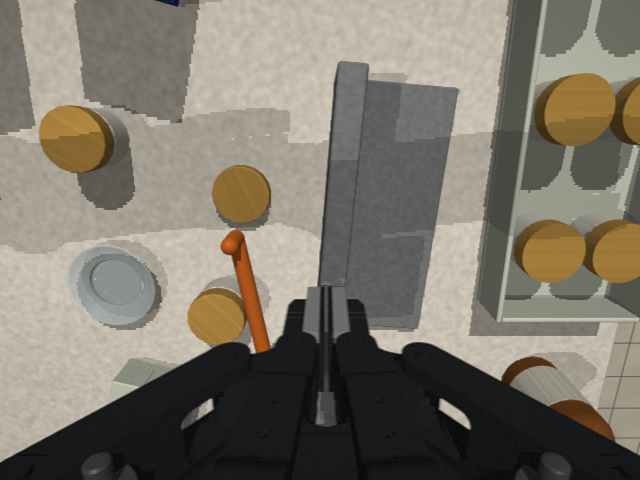

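View pics/d1.png

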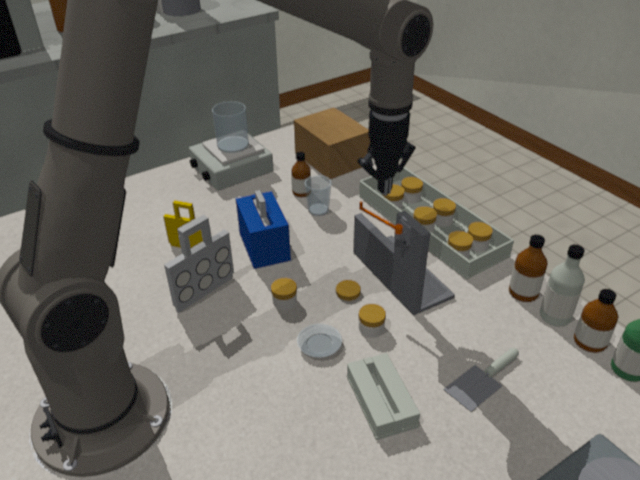

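The wrist view shows the closed fingers at (325,300), clear of the hook arm (240,240)-(265,350) on its panel side. I'll descend and push.

>>> drive_tool --increments "0 0 -0.03 0; 0 0 -0.023 0; 0 0 0 0; -0.012 0 0 0; -0.012 0 0 0; -0.012 0 0 0; -0.014 -0.003 0 0; -0.014 -0.007 0 0; -0.013 -0.010 0 0; -0.011 -0.013 0 0; -0.006 -0.013 0 0; 0 0 0 0"

```text
t: 1.83
eef_pos: [0.5343, -0.0394, 0.2013]
tool_rot: [0.001, 0.709, 0.706, -0.0]
contact_force: [0.5, -0.6, 0.3]
gripper_width: -0.004
```

>>> drive_tool --increments "-0.004 -0.008 0 0; 0 -0.004 0 0; 0 -0.004 0 0; 0 0 0 0; 0 0 0 0"

```text
t: 2.25
eef_pos: [0.5311, -0.0483, 0.2006]
tool_rot: [-0.002, 0.706, 0.708, 0.001]
contact_force: [-2.4, 9.0, 4.6]
gripper_width: 0.004
```

```bash
python3 - <<'E'
from h import *
print(bot.get_obs()['contact_force'])
snap('wrist','w2.png');snap('side','d2.png')
E
```

```text
[-2.400717    8.95656626  4.55381782]
```

View pics/w2.png

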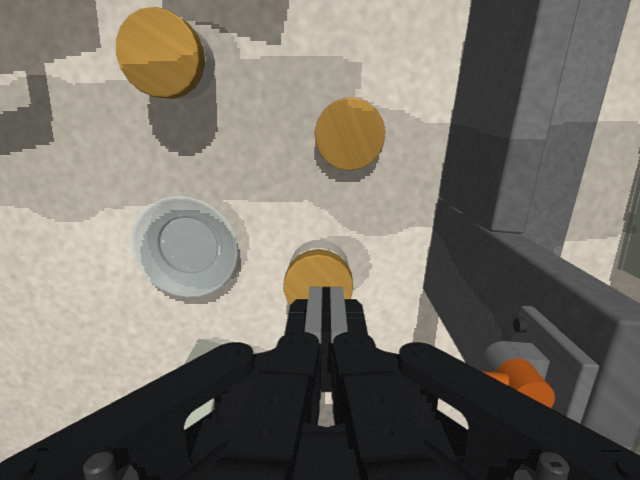

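View pics/d2.png

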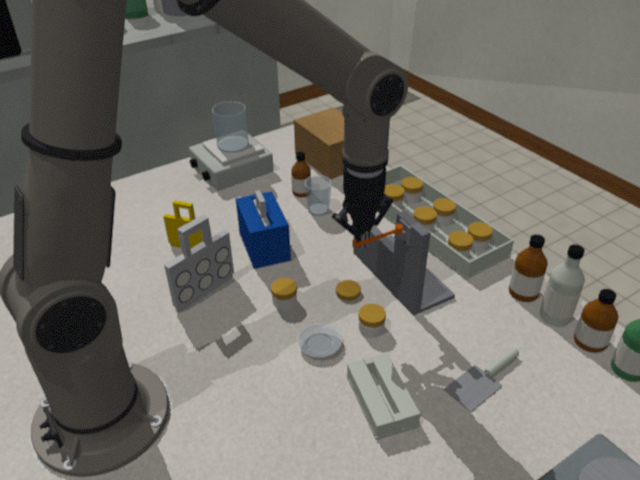

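>>> drive_tool --increments "0 0.03 0 0; 0 0 0.03 0; 0 0 0.04 0; 0 0.03 0.01 -0.05; -0.01 0.04 0 -0.1; -0.015 0.04 0 -0.1; -0.015 0.04 0 0; -0.012 0.04 0 0; 0 0.04 0 0; 0 0.03 0 0; 0 0 0 0; 0 0 0 0" --grip 1

```text
t: 3.35
eef_pos: [0.4794, 0.238, 0.2801]
tool_rot: [-0.0, 0.788, 0.615, -0.0]
contact_force: [0.1, -0.3, -0.5]
gripper_width: 1.001
```

```bash
python3 - <<'E'
from h import *
o=bot.get_obs();print(o['eef_pos'],o['tool_rot'])
np.save('w3.npy',bot.calibration('wrist')['camera_from_world'])
snap('wrist','w3.png');snap('scene','s3.png');print(bot.calibration('wrist')['camera_from_world'])
E
```

```text
[0.47938216 0.23798194 0.28007859] [-2.15802251e-04  7.88285385e-01  6.15309713e-01 -2.51849650e-04]
[[ 9.69216339e-01 -2.46209611e-01 -7.17662773e-04 -4.06804469e-01]
 [-2.35459196e-01 -9.27740877e-01  2.89578716e-01  2.85738870e-01]
 [-7.19628679e-02 -2.80495443e-01 -9.57153933e-01  5.05110157e-01]
 [ 0.00000000e+00  0.00000000e+00  0.00000000e+00  1.00000000e+00]]
```

View pics/w3.png

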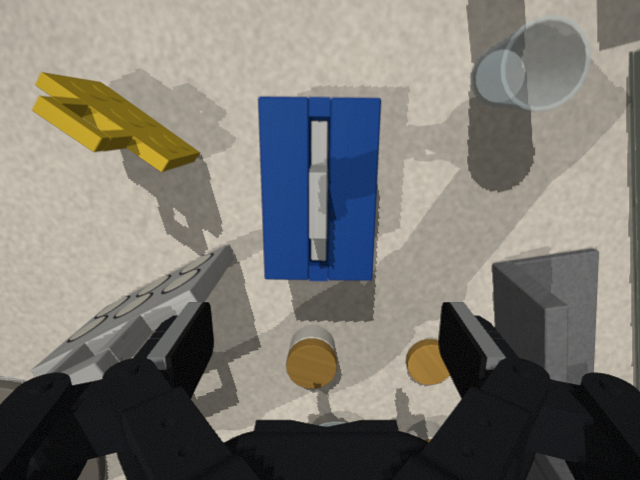

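View pics/s3.png

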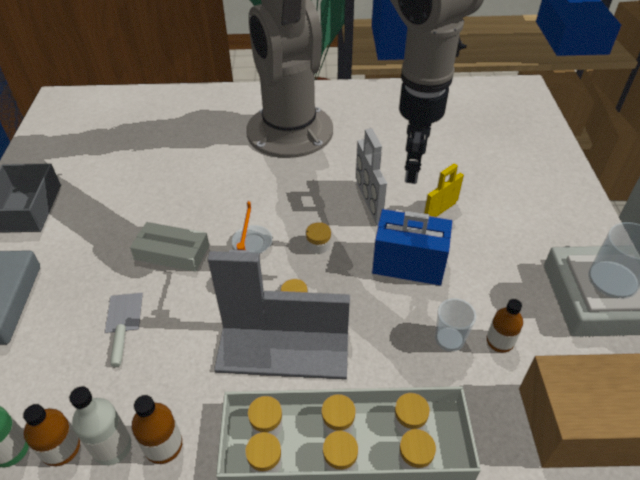

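```bash
python3 - <<'E'
from h import *
w=dict(bot.calibration('wrist'));w['camera_from_world']=np.load('w3.npy')
im=cv2.imread('pics/w3.png').astype(int);b,g,r=im[...,0],im[...,1],im[...,2]
m=((b>120)&(b>r+70)&(b>g+40)).astype(np.uint8)
m[:,:230]=0;m=cv2.morphologyEx(m,cv2.MORPH_OPEN,np.ones((3,3)))
cs,_=cv2.findContours(m,0,2);k=max(cs,key=cv2.contourArea);hull=cv2.convexHull(k)
ap=cv2.approxPolyDP(hull,6,True)[:,0];print(ap.tolist())
P=np.array([onz(w,*p,.105) for p in ap]);print(np.round(P[:,:2],4),np.round(P.mean(0),4))
print([round(float(np.linalg.norm(P[i]-P[i-1])),4) for i in range(len(P))],[round(float(np.arctan2(*(P[i]-P[i-1])[[1,0]])),3) for i in range(len(P))])
T=np.array([onz(w,*p,.146) for p in [(309,171),(328,171),(327,239),(309,239)]]);print('tab',np.round(T,4),T.mean(0))
S=np.array([onz(w,*p,.102) for p in [(311,121),(327,121),(327,261),(311,261)]]);print('shoulder',np.round(S,4),S.mean(0))
c=bot.calibration('scene')
print('decoy base',onz(c,383,216,0))
for f in[(241,246),(249,207)]: print(onz(c,*f,.2))
print('tip',onz(c,249,204,.216))
E
```

```text
[[306, 98], [306, 278], [266, 278], [259, 98]]
[[0.4862 0.3274]
 [0.4504 0.1917]
 [0.4182 0.1996]
 [0.4533 0.3356]] [0.452  0.2636 0.105 ]
[0.0339, 0.1404, 0.0331, 0.1404] [-0.244, -1.829, 2.899, 1.319]
tab [[0.4781 0.2809 0.146 ]
 [0.4902 0.2778 0.146 ]
 [0.4783 0.2327 0.146 ]
 [0.4662 0.2357 0.146 ]] [0.47819977 0.25676503 0.146     ]
shoulder [[0.4856 0.3112 0.102 ]
 [0.4971 0.3083 0.102 ]
 [0.4706 0.2009 0.102 ]
 [0.4578 0.2041 0.102 ]] [0.47775666 0.25612867 0.102     ]
decoy base [0.33437825 0.21773242 0.        ]
[ 0.59802514 -0.06872986  0.2       ]
[ 0.50166751 -0.06062138  0.2       ]
tip [ 0.51048084 -0.0585575   0.216     ]
```

>>> drive_tool --increments "-0.0015 0.0185 0 -0.005; 0 0 -0.04 0; 0 0 -0.04 0; 0 0 -0.03 0; 0 0 -0.02 0; 0 0 -0.018 0; 0 0 0 0; 0 0 0 0"

```text
t: 4.12
eef_pos: [0.4784, 0.2526, 0.1319]
tool_rot: [0.0, 0.792, 0.611, -0.001]
contact_force: [0.2, -0.1, 0.7]
gripper_width: 0.999
```

>>> drive_tool --increments "0 0 0 0; 0 0 0 0; 0 0 0 0; 0 0 0 0; 0 0 0 0; 0 0 0 0; 0 0 0 0; 0 0 0 0" --grip 0 --squeeze 70

```text
t: 4.78
eef_pos: [0.4785, 0.2545, 0.1328]
tool_rot: [0.0, 0.791, 0.612, 0.0]
contact_force: [-1.4, -1.0, 6.7]
gripper_width: 0.13
```

```bash
python3 - <<'E'
from h import *
o=bot.get_obs();print(o['eef_pos'],o['contact_force'])
snap('side','d4.png');snap('wrist','w4.png')
E
```

```text
[0.4785421  0.25451517 0.13283696] [-1.40417954 -1.02176655  6.65575602]
```

View pics/w4.png

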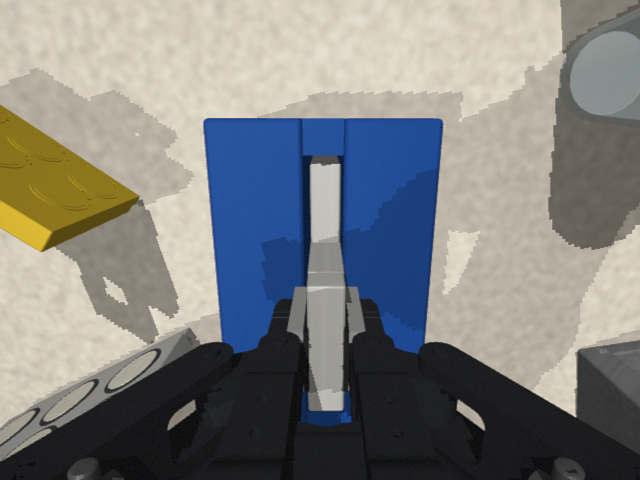

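View pics/d4.png

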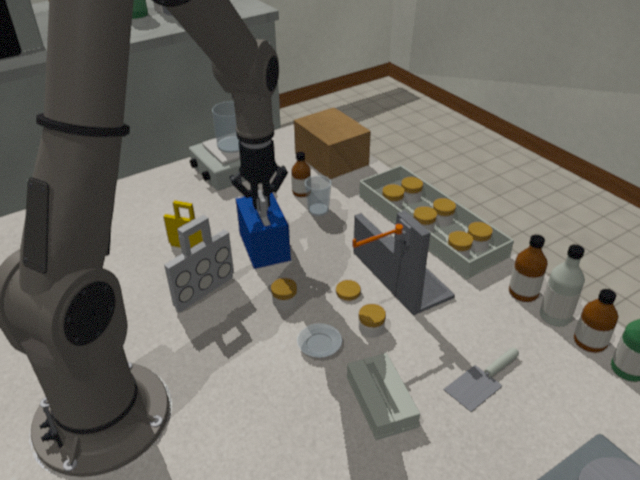

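>>> drive_tool --increments "0 0 0.006 0; 0 0 0.01 0; 0 0 0.02 0; 0 0 0.03 0; 0 0 0.03 0; 0 0 0.03 0; 0 0 0.02 0; 0 0 0.01 0; 0 0 0 0; 0 0 0 0"

```text
t: 5.72
eef_pos: [0.478, 0.2541, 0.2879]
tool_rot: [0.0, 0.791, 0.612, -0.0]
contact_force: [-0.3, -0.1, -2.7]
gripper_width: 0.127
```

```bash
python3 - <<'E'
from h import *
o=bot.get_obs();print(o['eef_pos'],o['contact_force'],o['gripper_width'])
snap('side','d5.png')
snap('scene','s5.png')
E
```

```text
[0.4779986  0.25411392 0.28786417] [-0.25632206 -0.09055612 -2.68743835] 0.12678879846169236
```

View pics/s5.png

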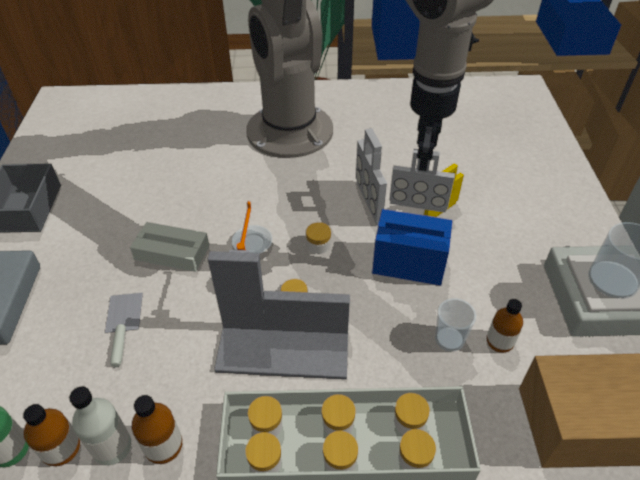

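View pics/d5.png

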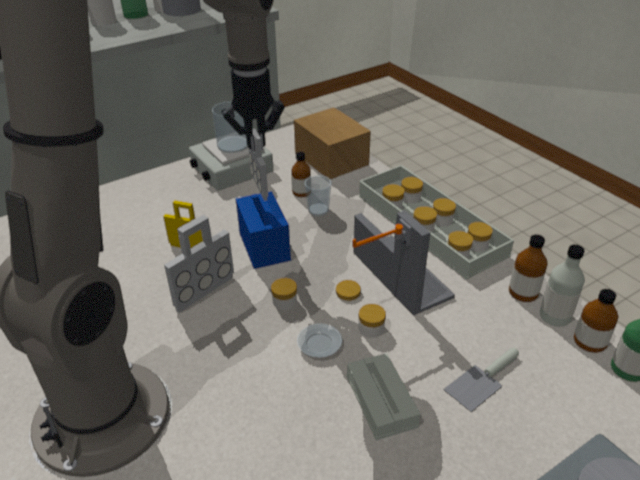

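>>> drive_tool --increments "-0.01 -0.03 0 0; -0.014 -0.04 0 0; -0.014 -0.04 0 0; 0 -0.04 0 0; 0 -0.04 0 0; 0 -0.04 0 0; 0 -0.04 0 0; 0 -0.04 0 0; 0 -0.04 0 0; 0 -0.04 0 0; 0 -0.04 0 0; 0 -0.04 0 0"

```text
t: 6.82
eef_pos: [0.4395, -0.216, 0.2869]
tool_rot: [-0.001, 0.791, 0.612, -0.001]
contact_force: [1.1, -0.5, -2.2]
gripper_width: 0.126
```

>>> drive_tool --increments "0 -0.04 0 0; 0 -0.04 0 0; 0 -0.03 0 0; 0 -0.01 0 0; 0 0 0 0; 0 0 0 0; 0 0 0 0"

```text
t: 7.4
eef_pos: [0.4409, -0.3324, 0.2872]
tool_rot: [-0.001, 0.791, 0.612, -0.0]
contact_force: [1.7, 0.4, -1.1]
gripper_width: 0.128
```

```bash
python3 - <<'E'
from h import *
o=bot.get_obs();print(o['eef_pos'],o['tool_rot'],o['contact_force'],o['gripper_width'])
np.save('w6.npy',bot.calibration('wrist')['camera_from_world'])
snap('wrist','w6.png')
E
```

```text
[ 0.44090336 -0.33242028  0.28723305] [-1.22578347e-03  7.90593481e-01  6.12340127e-01 -1.22043823e-04] [ 1.66572874  0.35887724 -1.13510526] 0.1280868657732018
```

View pics/w6.png

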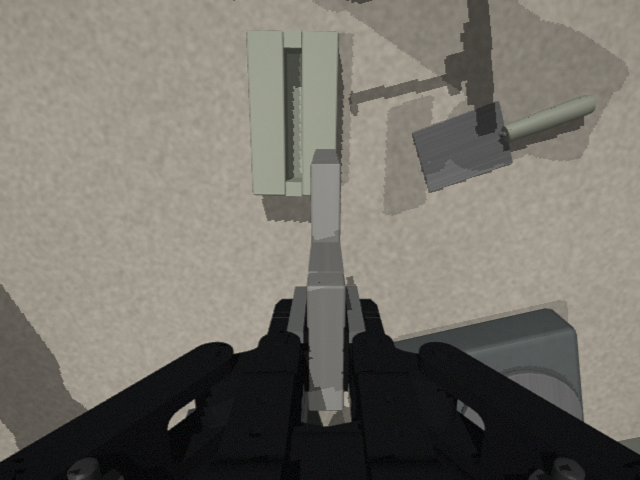

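```bash
python3 - <<'E'
from h import *
im=cv2.imread('pics/w6.png')[15:215,220:380];cv2.imwrite('pics/w6c.png',cv2.resize(im,None,fx=3,fy=3,interpolation=cv2.INTER_CUBIC))
E
```

```text
(no output)
```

View pics/w6c.png

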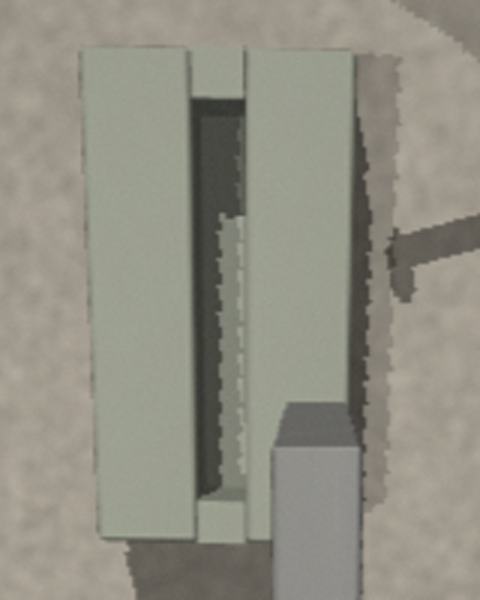

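```bash
python3 - <<'E'
from h import *
w=dict(bot.calibration('wrist'));w['camera_from_world']=np.load('w6.npy')
f=lambda x,y,z:onz(w,x/3+220,y/3+15,z)
TL,TR,BL=f(82,47,.04),f(352,50,.04),f(100,537,.04)
print(TL,TR,BL,'c',(TR+BL)/2,np.linalg.norm(TR-TL),np.linalg.norm(BL-TL),'ang',np.arctan2(*(TL-BL)[[1,0]]),np.arctan2(*(TR-TL)[[1,0]]))
S=[f(190,97,.04),f(245,97,.04),f(247,499,.04),f(195,499,.04)]
print(np.round(S,4),np.mean(S,0),np.linalg.norm(S[0]-S[3]),np.linalg.norm(S[1]-S[0]),np.arctan2(*(S[0]-S[3])[[1,0]]),np.arctan2(*(S[1]-S[2])[[1,0]]))
z=.257
E_=[f(274,447,z),f(360,447,z)];print('plate end',E_,np.linalg.norm(E_[1]-E_[0]))
# mid of end; expected plate centre = end mid -0.055*dir
t=1.312;m=np.mean(E_,0);print('plate ctr',m-.055*np.array([np.cos(t),np.sin(t),0]))
a=[onz(w,312,205,z),onz(w,313,163,z)];
o=bot.get_obs();q=o['tool_rot'];print('tool spin',o['eef_pos'],2*np.arctan2(q[2],q[1])-np.pi/2)
E
```

```text
[ 0.41112834 -0.17310167  0.04      ] [ 0.48577395 -0.1930877   0.04      ] [ 0.3734834  -0.30986176  0.04      ] c [ 0.42962868 -0.25147473  0.04      ] 0.07727489038987244 0.14184661804803866 ang 1.302186022372056 -0.2616093246089667
[[ 0.4374 -0.1933  0.04  ]
 [ 0.4529 -0.1973  0.04  ]
 [ 0.4225 -0.3098  0.04  ]
 [ 0.4065 -0.3057  0.04  ]] [ 0.42981163 -0.25151579  0.04      ] 0.11655137251443136 0.01591669674560228 1.3018349036955084 1.3072788328669753
plate end [array([ 0.4491874 , -0.27541465,  0.257     ]), array([ 0.45991835, -0.27816407,  0.257     ])] 0.011077576817684516
plate ctr [ 0.44047743 -0.32995779  0.257     ]
tool spin [ 0.44111281 -0.33233125  0.28759323] -0.2521861258681841
```

>>> drive_tool --increments "-0.004 0.03 0 -0.013; -0.004 0.03 0 0; -0.0028 0.0186 0 0; 0 0 0 0; 0 0 -0.03 0; 0 0 -0.03 0; 0 0 -0.03 0; 0 0 -0.02 0; 0 0 0 0; 0 0 0 0; 0 0 0 0; 0 0 0 0"

```text
t: 8.45
eef_pos: [0.4312, -0.2561, 0.18]
tool_rot: [0.001, 0.795, 0.607, 0.001]
contact_force: [-0.1, 0.2, -1.9]
gripper_width: 0.133
```

```bash
python3 - <<'E'
from h import *
o=bot.get_obs();q=o['tool_rot'];print(o['eef_pos'],2*np.arctan2(q[2],q[1])-np.pi/2,o['contact_force'])
np.save('w7.npy',bot.calibration('wrist')['camera_from_world'])
snap('wrist','w7.png')
E
```

```text
[ 0.43122855 -0.25607679  0.18002715] -0.2672776244424613 [-0.07236385  0.17332079 -1.89703669]
```

View pics/w7.png

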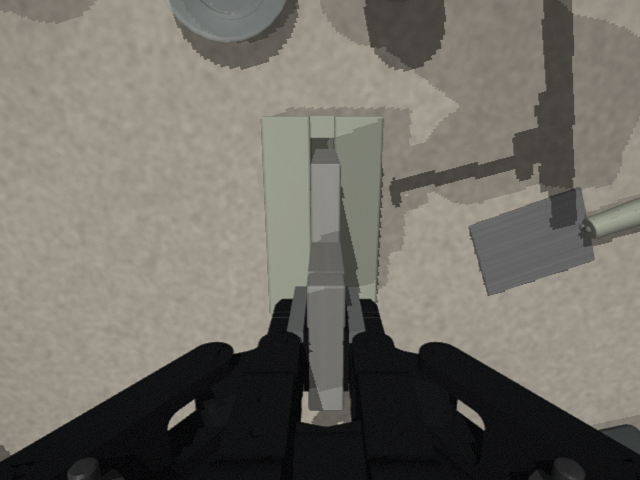

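>>> drive_tool --increments "-0.001 0.0022 0 0; 0 0 -0.006 0; 0 0 -0.006 0; 0 0 0 0; 0 0 0 0; 0 0 0 0"

```text
t: 9.0
eef_pos: [0.4289, -0.2536, 0.1661]
tool_rot: [-0.0, 0.795, 0.606, -0.0]
contact_force: [0.2, 0.0, -1.6]
gripper_width: 0.131
```

```bash
python3 - <<'E'
from h import *
o=bot.get_obs();q=o['tool_rot'];print(o['eef_pos'],2*np.arctan2(q[2],q[1])-np.pi/2,o['contact_force'])
np.save('w8.npy',bot.calibration('wrist')['camera_from_world'])
im=snap('wrist','w8.png')[..., ::-1][100:250,260:400];cv2.imwrite('pics/w8c.png',cv2.resize(im,None,fx=4,fy=4,interpolation=cv2.INTER_CUBIC))
E
```

```text
[ 0.42889583 -0.25357599  0.1661462 ] -0.26781976617807457 [ 0.24539965  0.01282811 -1.64318129]
```

View pics/w8c.png

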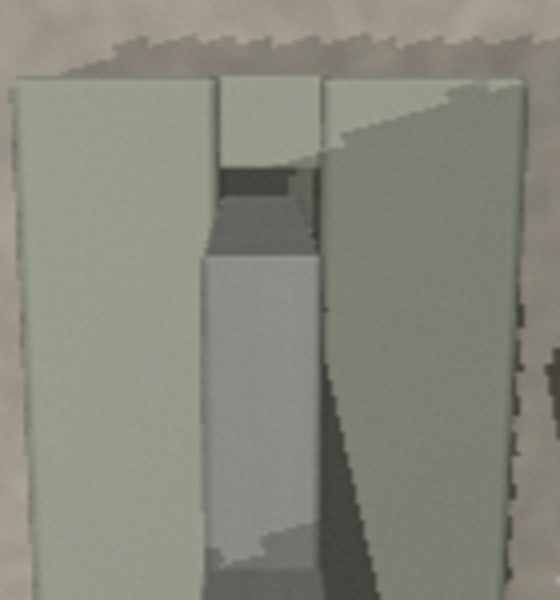

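>>> drive_tool --increments "0.0014 0.0006 0 0; 0 0 0 0; 0 0 -0.008 0; 0 0 -0.008 0; 0 0 -0.008 0; 0 0 0 0; 0 0 0 0"

```text
t: 9.63
eef_pos: [0.4298, -0.2527, 0.1414]
tool_rot: [-0.001, 0.795, 0.606, -0.001]
contact_force: [0.5, -0.2, -1.7]
gripper_width: 0.131
```

>>> drive_tool --increments "0 0 -0.005 0; 0 0 -0.004 0; 0 0 -0.002 0; 0 0 0 0; 0 0 -0.0015 0; 0 0 0 0; 0 0 0 0"

```text
t: 10.22
eef_pos: [0.4305, -0.2529, 0.1299]
tool_rot: [0.0, 0.795, 0.606, 0.0]
contact_force: [-0.1, 0.2, -1.8]
gripper_width: 0.131
```

>>> drive_tool --increments "0 0 -0.0015 0; 0 0 -0.001 0; 0 0 0 0; 0 0 0 0"

```text
t: 10.55
eef_pos: [0.4317, -0.2534, 0.1288]
tool_rot: [0.001, 0.795, 0.606, 0.001]
contact_force: [-0.3, 0.7, 10.1]
gripper_width: 0.134
```

>>> drive_tool --increments "0 0 0.001 0; 0 0 0 0; 0 0 0 0; 0 0 0 0; 0 0 0 0; 0 0 0 0; 0 0 0 0" --grip 1

```text
t: 11.13
eef_pos: [0.4303, -0.2529, 0.1282]
tool_rot: [-0.0, 0.795, 0.606, -0.0]
contact_force: [0.1, -0.2, 0.3]
gripper_width: 0.998
```

>>> drive_tool --increments "0 0 0.02 0; 0 0 0.03 0; 0 0 0.03 0; 0 -0.02 0.03 0; 0 -0.03 0.02 0; 0 -0.02 0 0; 0 0 0 0; 0 0 0 0; 0 0 0 0"

```text
t: 11.88
eef_pos: [0.4301, -0.3219, 0.2575]
tool_rot: [-0.001, 0.795, 0.607, -0.0]
contact_force: [0.2, 0.1, -0.6]
gripper_width: 0.999
```

```bash
python3 - <<'E'
from h import *
o=bot.get_obs();q=o['tool_rot'];print(o['eef_pos'],2*np.arctan2(q[2],q[1])-np.pi/2,o['contact_force'])
np.save('w9.npy',bot.calibration('wrist')['camera_from_world'])
im=snap('wrist','w9.png');snap('side','d9.png')
E
```

```text
[ 0.43011884 -0.32188841  0.25752969] -0.26732650063359165 [ 0.22448844  0.07854103 -0.59271189]
```

View pics/w9.png

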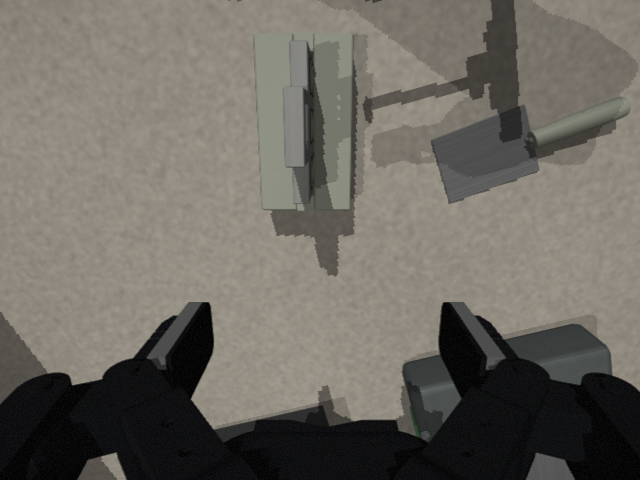

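View pics/d9.png

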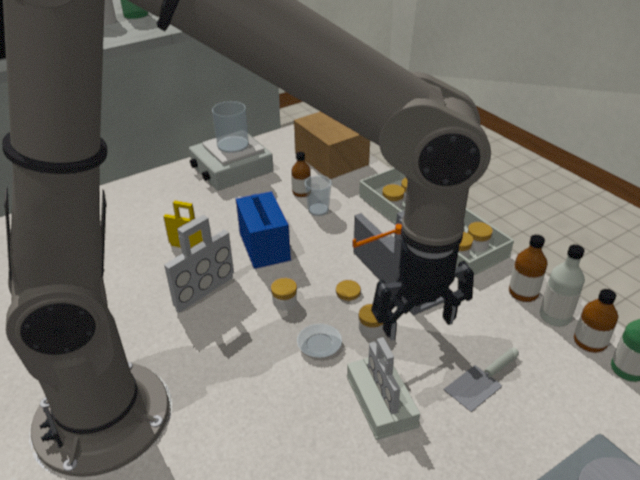

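```bash
python3 - <<'E'
from h import *
im=cv2.imread('pics/w9.png')[25:220,240:370];cv2.imwrite('pics/w9c.png',cv2.resize(im,None,fx=3,fy=3,interpolation=cv2.INTER_CUBIC))
E
```

```text
(no output)
```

View pics/w9c.png

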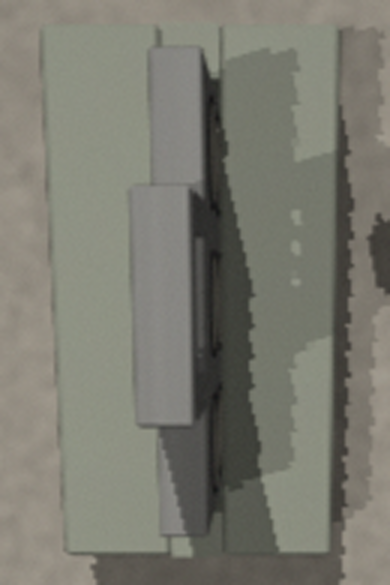

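```bash
python3 - <<'E'
from h import *
w=dict(bot.calibration('wrist'));w['camera_from_world']=np.load('w9.npy')
f=lambda x,y,z:onz(w,x/3+240,y/3+25,z)
def r(n,pts,z):
    P=np.array([f(*p,z) for p in pts]);print(n,np.round(P[:,:2],4).tolist(),np.round(P.mean(0),4),[round(float(np.linalg.norm(P[i]-P[i-1])),4) for i in range(4)],np.arctan2(*(P[0]-P[3])[[1,0]]))
r('shoulder',[(149,47),(203,47),(208,535),(160,535)],.098)
r('tab',[(132,185),(188,185),(193,426),(137,426)],.142)
r('standtop',[(42,27),(336,27),(329,552),(65,552)],.04)
E
```

```text
shoulder [[0.4388, -0.1964], [0.4502, -0.1995], [0.4214, -0.3046], [0.41, -0.3015]] [ 0.4301 -0.2505  0.098 ] [0.109, 0.0118, 0.109, 0.0118] 1.3032179814158933
tab [[0.4304, -0.2269], [0.4407, -0.2297], [0.429, -0.2738], [0.4181, -0.2708]] [ 0.4296 -0.2503  0.142 ] [0.0456, 0.0107, 0.0456, 0.0113] 1.2963063655930203
standtop [[0.4108, -0.1731], [0.4856, -0.1935], [0.4491, -0.3302], [0.373, -0.3095]] [ 0.4296 -0.2516  0.04  ] [0.1416, 0.0775, 0.1415, 0.0789] 1.3003248097595943
```

>>> drive_tool --increments "-0.0107 0.0328 0 0; 0 0 -0.04 0; 0 0 -0.04 0; 0 0 -0.03 0; 0 0 -0.02 0; 0 0 0 0; 0 0 0 0; 0 0 0 0"

```text
t: 12.65
eef_pos: [0.4205, -0.2902, 0.1293]
tool_rot: [0.001, 0.795, 0.607, 0.0]
contact_force: [0.4, 0.4, -0.9]
gripper_width: 0.997
```

```bash
python3 - <<'E'
from h import *
o=bot.get_obs();print(o['eef_pos'],o['contact_force'])
snap('wrist','w10.png')
E
```

```text
[ 0.42047988 -0.2901778   0.1293448 ] [ 0.36113886  0.44717095 -0.90518898]
```

View pics/w10.png

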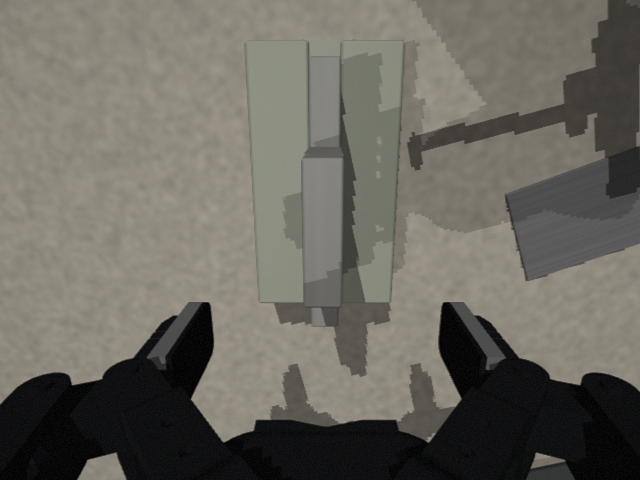

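>>> drive_tool --increments "-0.001 0.001 -0.016 0; 0 0 -0.015 0; 0 0 0 0; 0 0 0 0; 0 0 0 0"

```text
t: 13.12
eef_pos: [0.4195, -0.2896, 0.0987]
tool_rot: [0.001, 0.795, 0.606, 0.001]
contact_force: [-0.4, -0.5, -0.6]
gripper_width: 1.003
```

>>> drive_tool --increments "0 0 0 0; 0 0 0 0; 0 0 0 0; 0 0 0 0; 0 0 0 0; 0 0 0 0; 0 0 0 0; 0 0 0 0" --grip 0 --squeeze 100

```text
t: 13.78
eef_pos: [0.4194, -0.2895, 0.0977]
tool_rot: [0.001, 0.795, 0.606, 0.0]
contact_force: [0.6, -0.7, 2.4]
gripper_width: 0.114
```

```bash
python3 - <<'E'
from h import *
o=bot.get_obs();print(o['eef_pos'],o['contact_force'],o['gripper_width'])
snap('wrist','w11.png');snap('side','d11.png')
E
```

```text
[ 0.41940213 -0.28948838  0.09767696] [ 0.61597659 -0.66929449  2.37313003] 0.11377540639470717
```

View pics/w11.png

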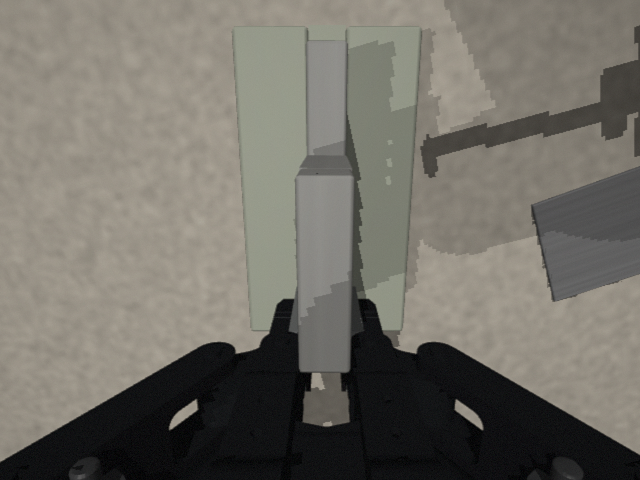

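View pics/d11.png

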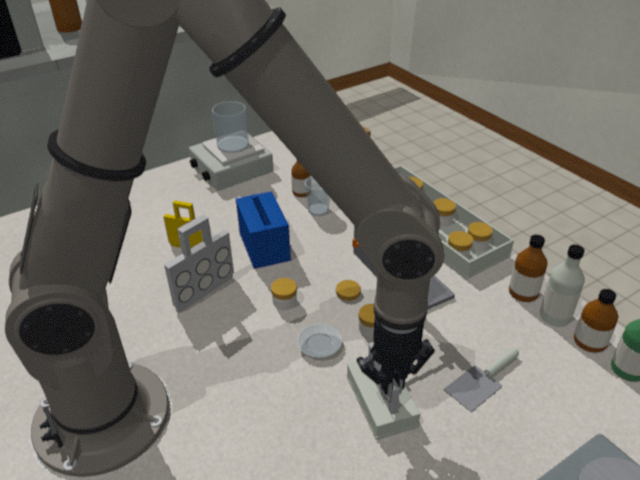

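>>> drive_tool --increments "0 0 0.006 0; 0 0 0.015 0; 0 0 0.03 0; 0 0 0.04 0; 0 0 0.04 0; 0 0.02 0.04 0; 0.01 0.04 0.03 0.05; 0.01 0.04 0 0.05; 0.01 0.04 0 0.05; 0.01 0.03 0 0.044; 0 0.02 0 0; 0 0 0 0"

```text
t: 14.88
eef_pos: [0.4563, -0.1026, 0.2895]
tool_rot: [-0.001, 0.73, 0.683, -0.0]
contact_force: [0.2, 0.3, -2.4]
gripper_width: 0.115
```

>>> drive_tool --increments "0 0 0 0; 0 0 0 0; 0 0 0 0"

```text
t: 15.13
eef_pos: [0.4562, -0.1092, 0.2899]
tool_rot: [-0.0, 0.733, 0.68, -0.0]
contact_force: [-0.8, -0.3, -1.4]
gripper_width: 0.119
```

```bash
python3 - <<'E'
from h import *
o=bot.get_obs();q=o['tool_rot'];print(o['eef_pos'],2*np.arctan2(q[2],q[1])-np.pi/2,o['contact_force'],o['torque'],o['gripper_width'])
np.save('w12.npy',bot.calibration('wrist')['camera_from_world'])
im=snap('wrist','w12.png');snap('scene','s12.png')
E
```

```text
[ 0.45617872 -0.10920345  0.2898623 ] -0.07611137700973347 [-0.76565794 -0.32921273 -1.39804951] [-0.09733978  0.0065591  -0.07058303] 0.1191086038937927
```

View pics/w12.png

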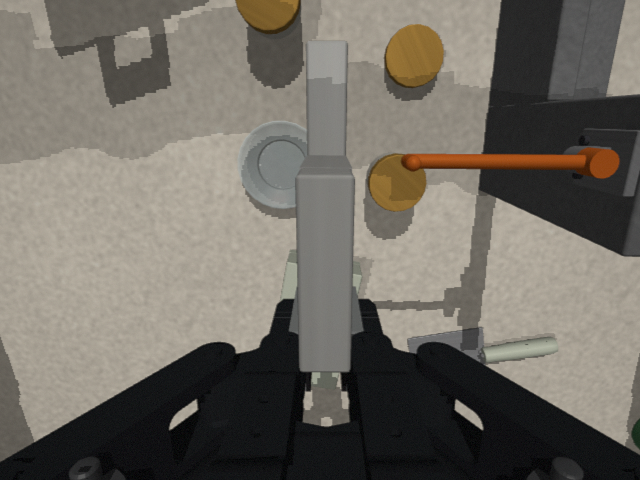

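View pics/s12.png

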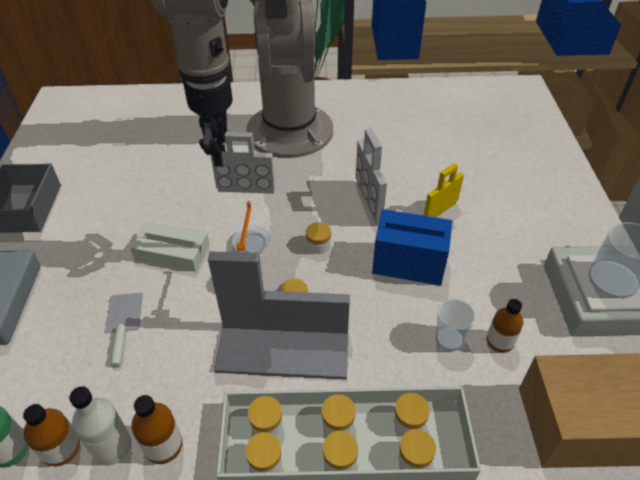

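```bash
python3 - <<'E'
from h import *
w=dict(bot.calibration('wrist'));w['camera_from_world']=np.load('w12.npy')
im=cv2.imread('pics/w12.png').astype(int);b,g,r=im[...,0],im[...,1],im[...,2]
m=(r>100)&(r>g*1.8)&(b<60)&(r-g>60)
rows={}
for u in range(395,620,15):
    v=np.where(m[:,u])[0]
    if len(v): print(u,v.min(),v.max(),np.round(onz(w,u,(v.min()+v.max())/2,.2),4))
print('tip top',onz(w,411,161,.216))
tcp=np.array([.4562,-.1092,.2899])
z=tcp[2]+.0443
T=[onz(w,*p,z) for p in [(298,176),(353,176),(350,371),(300,371)]];print(np.round(T,4),np.mean(T,0))
z=tcp[2]+.0003
S=[onz(w,*p,z) for p in [(307,41),(347,41)]];print('far shoulder end',S)
t=np.pi/2-.076;d=np.array([np.cos(t),np.sin(t),0]);print('pred eye',tcp+.0404*d+[0,0,.0163],'pred far end',tcp+.0954*d)
# scene
c=bot.calibration('scene')
E
```

```text
410 154 166 [ 0.5047 -0.0598  0.2   ]
425 154 164 [ 0.5127 -0.0598  0.2   ]
440 154 164 [ 0.5208 -0.0604  0.2   ]
455 154 164 [ 0.5288 -0.061   0.2   ]
470 154 165 [ 0.5368 -0.0619  0.2   ]
485 154 164 [ 0.5448 -0.0622  0.2   ]
500 155 164 [ 0.5529 -0.0631  0.2   ]
515 155 164 [ 0.5609 -0.0637  0.2   ]
530 155 164 [ 0.5689 -0.0643  0.2   ]
545 155 165 [ 0.577  -0.0651  0.2   ]
560 155 165 [ 0.585  -0.0657  0.2   ]
575 155 165 [ 0.593  -0.0663  0.2   ]
590 148 169 [ 0.6009 -0.0661  0.2   ]
605 149 177 [ 0.6093 -0.0691  0.2   ]
tip top [ 0.50189348 -0.05844619  0.216     ]
[[ 0.4551 -0.0457  0.3342]
 [ 0.4659 -0.0465  0.3342]
 [ 0.4627 -0.0912  0.3342]
 [ 0.4513 -0.0904  0.3342]] [ 0.45872861 -0.06846798  0.3342    ]
far shoulder end [array([ 0.45753606, -0.01398993,  0.2902    ]), array([ 0.46879096, -0.01483151,  0.2902    ])]
pred eye [ 0.45926745 -0.06891662  0.3062    ] pred far end [ 0.46344342 -0.01407538  0.2899    ]
```

>>> drive_tool --increments "0 0.009 0 0; 0 0 -0.025 0; 0 0 -0.03 0; 0 0 -0.03 0; 0 0 -0.015 0; 0 0 0 0; 0 0 0 0; 0 0 0 0; 0 0 0 0"

```text
t: 15.98
eef_pos: [0.458, -0.0989, 0.1916]
tool_rot: [0.001, 0.733, 0.681, 0.001]
contact_force: [-0.3, -0.8, -1.3]
gripper_width: 0.119
```

```bash
python3 - <<'E'
from h import *
o=bot.get_obs();q=o['tool_rot'];print(o['eef_pos'],2*np.arctan2(q[2],q[1])-np.pi/2,o['contact_force'],o['torque'],o['gripper_width'])
np.save('w13.npy',bot.calibration('wrist')['camera_from_world'])
im=snap('wrist','w13.png');im=snap('scene','s13.png')[..., ::-1][110:260,150:330]
cv2.imwrite('pics/s13c.png',cv2.resize(im,None,fx=4,fy=4,interpolation=cv2.INTER_CUBIC))
E
```

```text
[ 0.45802634 -0.09885949  0.19157309] -0.0738591614267412 [-0.25732662 -0.7558359  -1.26961872] [-0.1039706   0.01675109 -0.08807381] 0.11945948006126696
```

View pics/w13.png

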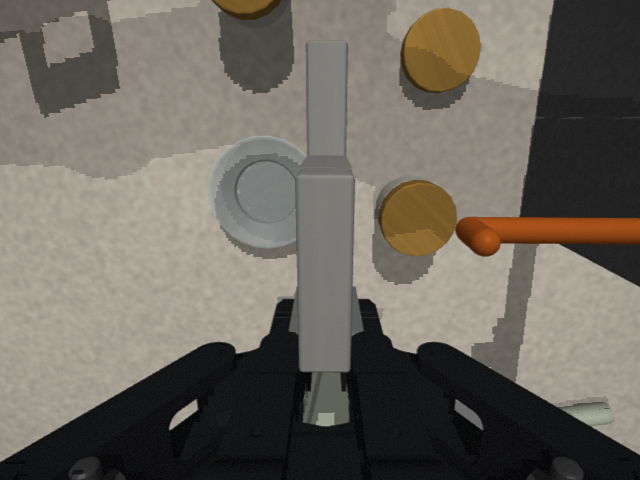

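View pics/s13c.png

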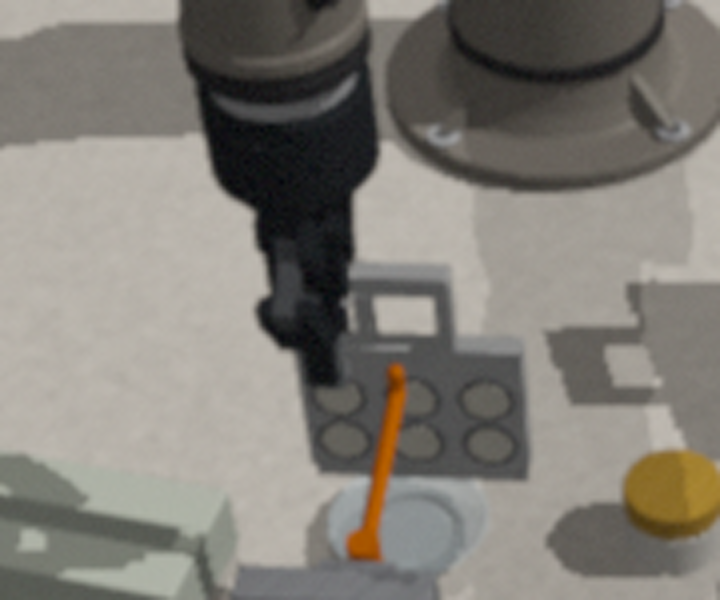

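>>> drive_tool --increments "0 -0.0005 -0.002 0; 0.008 0 0 0; 0.008 0 0 0; 0.008 -0.0005 0 0; 0.008 -0.0005 0 0; 0 0 0 0; 0 0 0 0; 0 0 0 0"

```text
t: 16.75
eef_pos: [0.4886, -0.1003, 0.1878]
tool_rot: [-0.0, 0.733, 0.681, -0.0]
contact_force: [-0.2, 0.3, -2.5]
gripper_width: 0.116
```

```bash
python3 - <<'E'
from h import *
o=bot.get_obs();q=o['tool_rot'];print(o['eef_pos'],2*np.arctan2(q[2],q[1])-np.pi/2,o['contact_force'],o['torque'],o['gripper_width'])
im=snap('wrist','w14.png');im=snap('scene','s14.png')[..., ::-1][110:260,150:330]
cv2.imwrite('pics/s14c.png',cv2.resize(im,None,fx=4,fy=4,interpolation=cv2.INTER_CUBIC))
E
```

```text
[ 0.48858473 -0.10034765  0.18779591] -0.0738283128285031 [-0.17127501  0.33274453 -2.50920182] [-0.06880326  0.06207259  0.00642764] 0.11584519078302184
```

View pics/w14.png

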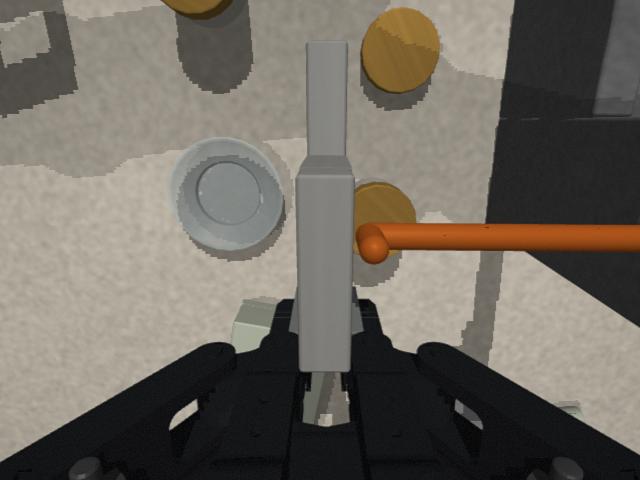

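View pics/s14c.png

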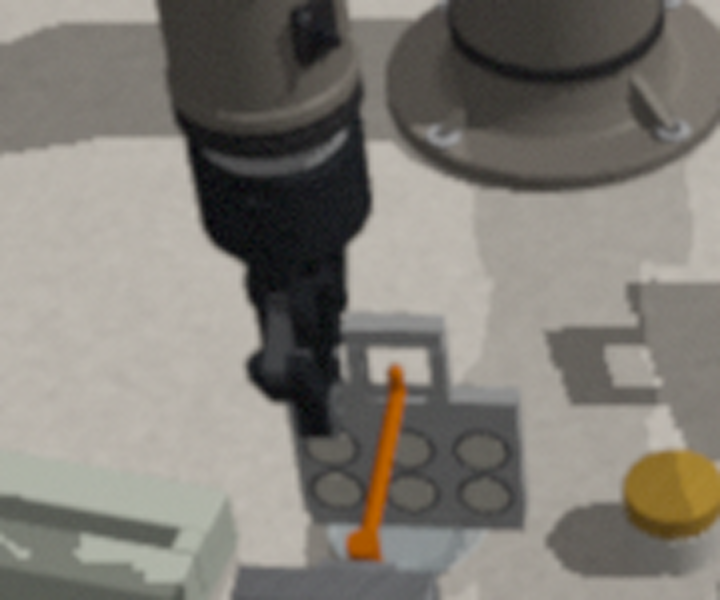

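>>> drive_tool --increments "0.003 0 0.0015 0; 0.004 0 0 0; 0.005 0 0 0; 0.005 0 0 0; 0.005 -0.0005 0 0; 0.005 -0.0005 0 0; 0 0 0 0; 0 0 0 0"

```text
t: 17.52
eef_pos: [0.5161, -0.1013, 0.1894]
tool_rot: [-0.0, 0.733, 0.681, -0.0]
contact_force: [-0.1, 0.5, -1.6]
gripper_width: 0.116
```

```bash
python3 - <<'E'
from h import *
o=bot.get_obs();q=o['tool_rot'];print(o['eef_pos'],2*np.arctan2(q[2],q[1])-np.pi/2,o['contact_force'],o['torque'],o['gripper_width'])
im=snap('wrist','w15.png');im=snap('scene','s15.png')[..., ::-1][110:260,150:330]
cv2.imwrite('pics/s15c.png',cv2.resize(im,None,fx=4,fy=4,interpolation=cv2.INTER_CUBIC))
E
```

```text
[ 0.51609021 -0.10134938  0.18941807] -0.07367570418135494 [-0.14340393  0.45143398 -1.57064399] [-0.07466703  0.02661038 -0.0019353 ] 0.11591306294275402
```

View pics/w15.png

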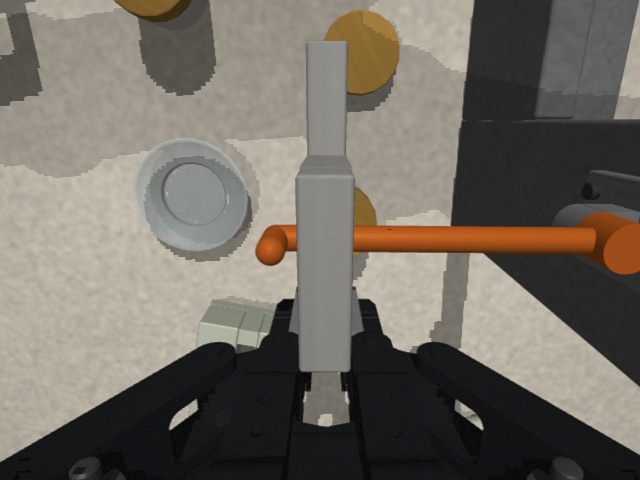

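View pics/s15c.png

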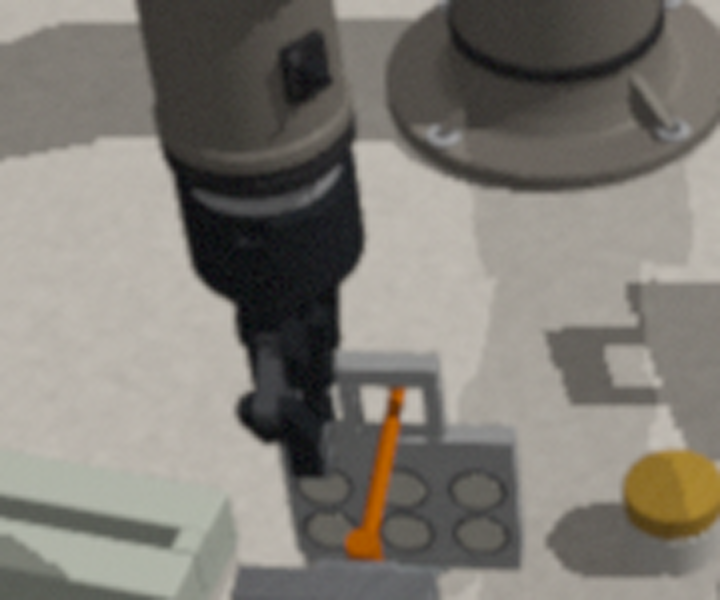

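>>> drive_tool --increments "0.008 -0.0004 0 0; 0.008 -0.0004 0 0; 0.008 -0.0004 0 0; 0.004 0 0 0; 0 0 0 0; 0 0 -0.005 0; 0 0 -0.005 0; 0 0 -0.003 0; 0 0 0 0; 0 0 0 0"

```text
t: 18.45
eef_pos: [0.5434, -0.1025, 0.1762]
tool_rot: [-0.0, 0.733, 0.681, -0.0]
contact_force: [-0.4, 0.1, -1.5]
gripper_width: 0.118
```

```bash
python3 - <<'E'
from h import *
o=bot.get_obs();q=o['tool_rot'];print(o['eef_pos'],2*np.arctan2(q[2],q[1])-np.pi/2,o['contact_force'],o['torque'],o['gripper_width'])
E
```

```text
[ 0.54340807 -0.10250441  0.17618454] -0.0738428366492887 [-0.41867236  0.10852999 -1.54490315] [-0.02143695 -0.01138324 -0.01689439] 0.11793034383506878
```

>>> drive_tool --increments "0 0 -0.002 0; 0 0 -0.001 0; 0 0 0 0; 0 0 0 0; 0 0 0 0"

```text
t: 18.87
eef_pos: [0.5439, -0.1025, 0.1737]
tool_rot: [0.0, 0.733, 0.681, 0.0]
contact_force: [-0.4, -0.2, -1.4]
gripper_width: 0.119
```

>>> drive_tool --increments "0 0 -0.001 0; 0 0 -0.001 0; 0 0 0 0; 0 0 0 0; 0 0 0 0"

```text
t: 19.28
eef_pos: [0.544, -0.1025, 0.1716]
tool_rot: [0.0, 0.733, 0.681, 0.0]
contact_force: [0.9, -0.7, -0.9]
gripper_width: 0.115
```

>>> drive_tool --increments "0 0 -0.001 0; 0 0 0 0; 0 0 0 0; 0 0 0 0"

```text
t: 19.62
eef_pos: [0.5442, -0.1024, 0.1712]
tool_rot: [0.0, 0.733, 0.681, 0.0]
contact_force: [-2.0, 0.7, 5.1]
gripper_width: 0.117
```

```bash
python3 - <<'E'
from h import *
o=bot.get_obs();q=o['tool_rot'];print(o['eef_pos'],2*np.arctan2(q[2],q[1])-np.pi/2,o['contact_force'],o['torque'],o['gripper_width'])
im=snap('wrist','w16.png');im=snap('scene','s16.png')[..., ::-1][110:260,150:330]
cv2.imwrite('pics/s16c.png',cv2.resize(im,None,fx=4,fy=4,interpolation=cv2.INTER_CUBIC))
E
```

```text
[ 0.54417149 -0.10235572  0.17120082] -0.07356483092131327 [-1.95470953  0.67086409  5.09250217] [0.3334313  0.37700821 0.06548526] 0.11660194031566622
```

View pics/w16.png

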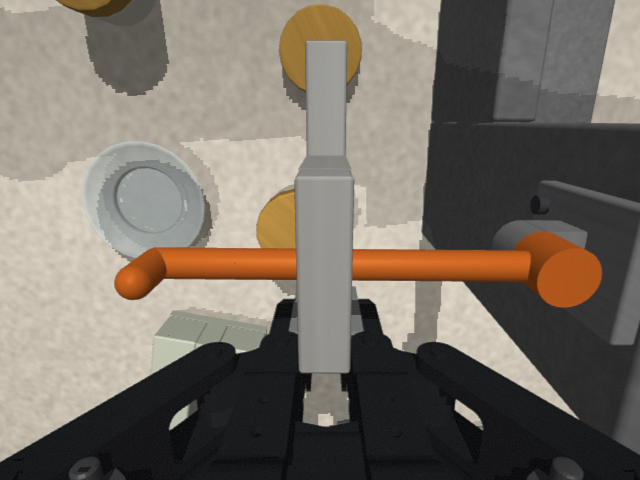

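View pics/s16c.png

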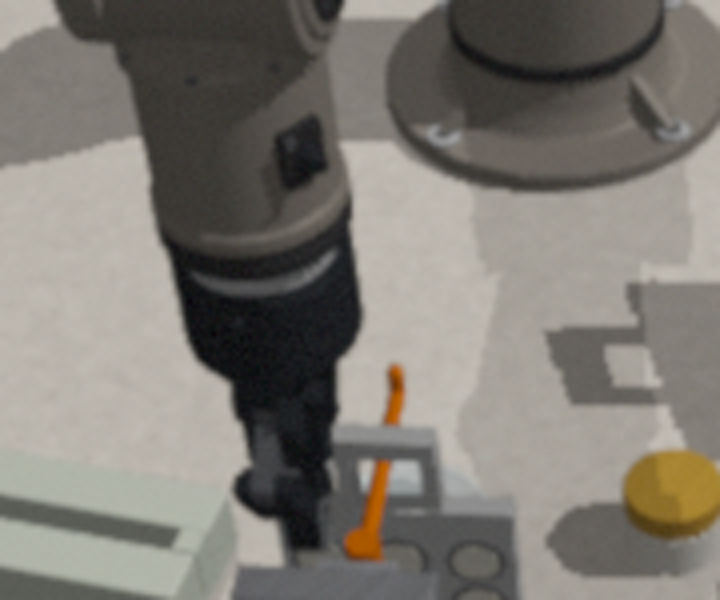

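>>> drive_tool --increments "0 0 0 0; 0 0 0 0; 0 0 0 0; 0 0 0 0; 0 0 0 0; 0 0 0 0; 0 0 0 0; 0 0 0 0" --grip 0.6

```text
t: 20.38
eef_pos: [0.5439, -0.1025, 0.1706]
tool_rot: [0.0, 0.733, 0.681, 0.0]
contact_force: [-0.3, -0.8, -0.2]
gripper_width: 0.599
```

>>> drive_tool --increments "0 0 0.005 0; 0 0 0.01 0; 0 0 0.02 0; 0 0 0.03 0; 0 0 0.03 0; 0 -0.02 0.03 0; 0 -0.02 0 0; 0 0 0 0; 0 0 0 0; 0 0 0 0"

```text
t: 21.22
eef_pos: [0.5436, -0.1419, 0.2957]
tool_rot: [-0.0, 0.733, 0.681, 0.0]
contact_force: [-0.4, 0.3, 0.3]
gripper_width: 0.597
```

```bash
python3 - <<'E'
from h import *
o=bot.get_obs();q=o['tool_rot'];print(o['eef_pos'],o['contact_force'],o['gripper_width'])
np.save('w17.npy',bot.calibration('wrist')['camera_from_world'])
im=snap('wrist','w17.png');snap('side','d17.png');im=snap('scene','s17.png')[..., ::-1][110:260,150:330]
cv2.imwrite('pics/s17c.png',cv2.resize(im,None,fx=4,fy=4,interpolation=cv2.INTER_CUBIC))
E
```

```text
[ 0.54361553 -0.14190779  0.29565978] [-0.37758208  0.31732585  0.2715683 ] 0.5971405676794131
```

View pics/w17.png

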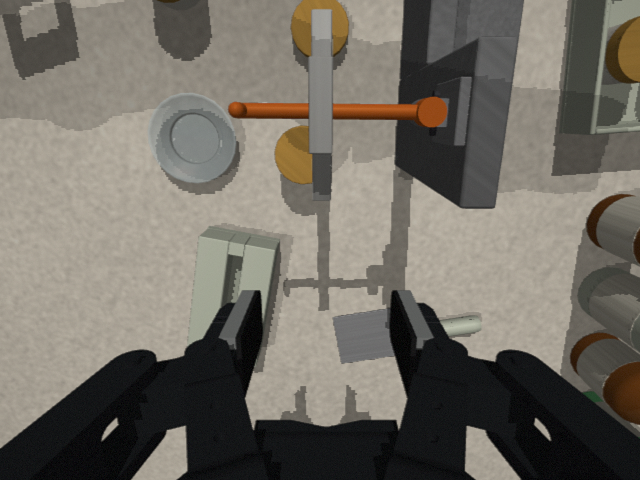

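View pics/s17c.png

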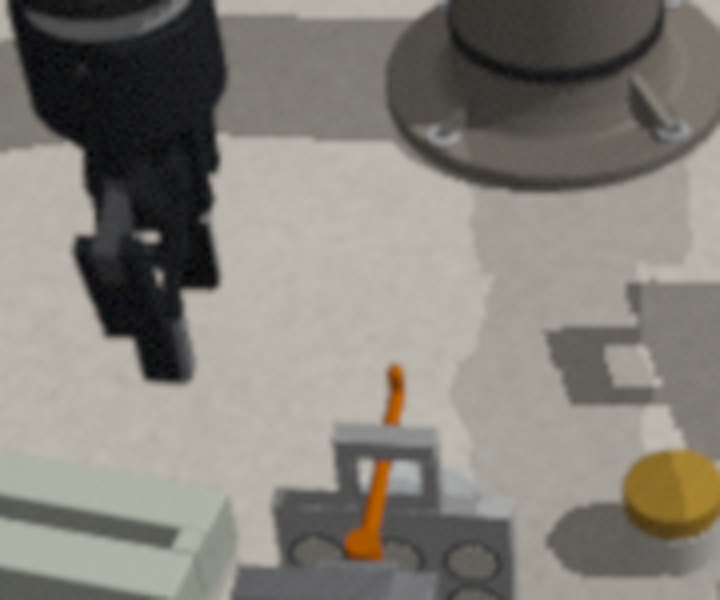

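View pics/d17.png

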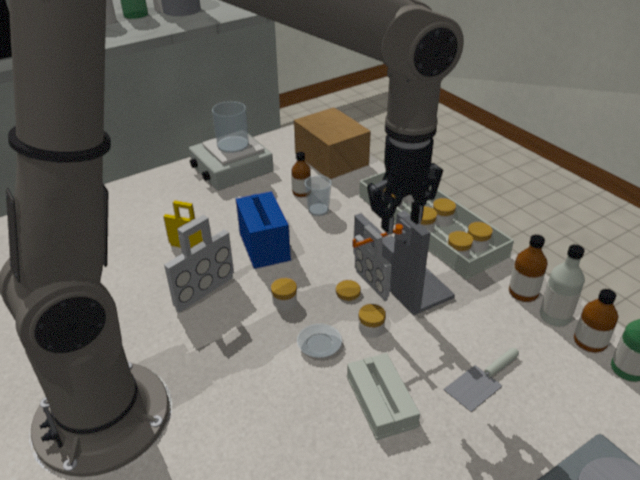

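The plate hangs on the hook (wrist: tab across the arm at (321,110), scene crop: hook through the eye at (388,465)). I'll let it settle and check for swing.

>>> drive_tool --increments "0 -0.02 0.02 0; 0 0 0 0; 0 0 0 0; 0 0 0 0; 0 0 0 0; 0 0 0 0; 0 0 0 0; 0 0 0 0; 0 0 0 0; 0 0 0 0; 0 0 0 0; 0 0 0 0"

```text
t: 22.37
eef_pos: [0.5439, -0.1625, 0.3156]
tool_rot: [0.0, 0.733, 0.681, 0.0]
contact_force: [0.5, 0.5, -0.3]
gripper_width: 0.6
```

```bash
python3 - <<'E'
from h import *
o=bot.get_obs();print(o['contact_force'],o['t'],np.abs(o['joint_vel']).max())
w=dict(bot.calibration('wrist'));im=snap('wrist','w18.png');s=snap('scene','s18.png');d=snap('side','d18.png');s2=snap('scene','s19.png')
a=cv2.imread('pics/s17.png')[:,:,::-1].astype(int)
for n,x in(('17-18',a),('18-19',s2.astype(int))):
    D=np.abs(s.astype(int)-x).max(2)[200:260,215:285];print(n,(D>25).sum(),D.max())
a=cv2.imread('pics/side0.png')[:,:,::-1].astype(int);D=(np.abs(d-a).max(2)>40)
for n,(u,v) in dict(jarA=(284,292),lid=(348,292),jarB=(372,318),dish=(321,344),spat=(482,380),beaker=(319,196),bottle=(301,176)).items(): print(n,D[v-12:v+12,u-12:u+12].mean().round(3))
E
```

```text
[ 0.45367998  0.50789274 -0.30854275] 22.3667 0.0017842042067893746
17-18 9 31
18-19 0 11
jarA 0.0
lid 0.0
jarB 0.092
dish 0.0
spat 0.3
beaker 0.0
bottle 0.0
```

View pics/w18.png

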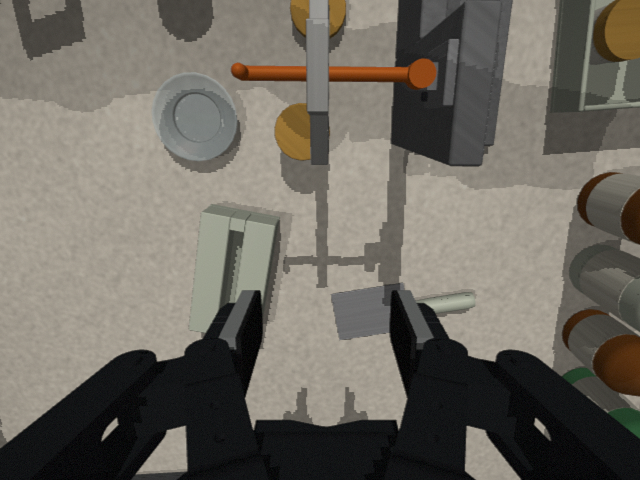

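```bash
python3 - <<'E'
from h import *
w=bot.calibration('wrist')
tip=onz(w,241,71,.216);p=onz(w,420,73,.2);a=onz(w,270,72,.2)
print('tip',tip,'ang',np.arctan2(*(a-p)[[1,0]]))
w17=dict(w);w17['camera_from_world']=np.load('w17.npy')
T=[onz(w17,*q,.216) for q in [(311,10),(331,10)]];N=[onz(w17,*q,.216) for q in [(310,152),(332,152)]]
N2=[onz(w17,*q,.172) for q in [(313,200),(330,200)]];F=[onz(w17,*q,.172) for q in [(311,10),(331,10)]]
print('tab near',np.mean(N,0),'shoulder near end',np.mean(N2,0),'far',np.mean(F,0))
print(bot.hand_in())
E
```

```text
tip [ 0.50588138 -0.06124723  0.216     ] ang 3.0633225310811136
tab near [ 0.54489777 -0.08383568  0.216     ] shoulder near end [ 0.54213186 -0.11745011  0.172     ] far [ 0.54997528 -0.0092648   0.172     ]
the job is handed in; nothing more can be done
None
```

The mould plate is hanging by its eye on the fully swung-out hook, straight and still, and the job is handed in at about 22.6 s of the 72 s. `hand_in` gave no verdict.

- **Hook:** I swung it out to its stop, where the fingers read about 9 N. The arm's measured direction was 3.06 rad in the world frame, against about 3.07 rad for fully out.
- **Stand:** I pulled the plate from the caddy by its tab, stood it in the white stand's slot and let go. It measured within 2 mm of the slot's centre and upright.
- **Hanging:** I took the plate by its -y shoulder, threaded the eye over the hook arm, lowered it until the arm bore its weight, then released and backed away. The eye sits about 42 mm from the upturned end and is centred sideways to within 2 mm.

Last checks:
- **Plate:** two scene pictures taken 0.1 s apart showed no motion of the plate.
- **Robot:** the contact force read only sensor noise.
- **Bystanders:** in the side view the lid, dish, one jar, the beaker and the bottle matched the first picture. The other jar's patch (9 % of its pixels) and the spatula's (30 %) had changed. I put both down to shadow and occlusion, since the robot never went near the spatula and passed over the jar only with clearance; I did not check either further.

Early estimates of the stand's and caddy's y position from the two fixed cameras disagreed by about 6 mm. I settled both with close wrist-camera views.

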